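# Close a dowelled bracket on the gluing jig and hold it pressed

## Robot

A 6-joint arm with a two-finger parallel gripper is mounted at the origin on the work surface. World frame = base frame: x ahead of the robot, y to its left, z up, the work surface at z = 0. Lengths are in m, angles in rad, forces in N, time in s.
With the tool pointing down it reaches from about 0.375 to 0.975 m from the base axis. Payload 3.8 kg.
Tool frame: the origin (TCP) lies midway between the tips of the shut fingers; the grasp point (between the pads) lies 19 mm behind it; x points along the fingers, y is the direction in which the jaws open and shut, and the axes are right-handed (so a half turn about x gives the same grasp; the last joint's range is limited). The gripper opens to 88 mm and grips with 3 to 60 N. Pads are 18 mm wide; open, the fingers measure 123 mm over their backs; the gripper's body (75 mm by 187 mm) begins 45 mm behind the grasp point.
Start: joints at [1.136, 0.264, 1.604, -0, 1.274, -0.037], TCP at [0.261, 0.622, 0.239] pointing down, gripper open.
Joint ranges: [-2.63, 2.63], [-0.94, 2.18], [0.31, 2.57], [-1.31, 4.45], [0, 2.66], [-2.55, 2.55]. Speed limits (rad/s): [2.57, 2.57, 3.14, 3.14, 3.14, 3.14].

## Interface

Orientations are given as [roll, pitch, yaw] about the fixed x, y, z axes, in that order (R = Rz(yaw) Ry(pitch) Rx(roll)).
In Python, from plant import * gives the robot as it stands.
- The arm moves only by the tool carry_out, never from a script. Its argument "targets" is a list of rows, each a list of 3 entries, a list of its own where there are three numbers: the shift along the tool's x, y, z in m, then the turn about the tool's x in degrees, then the opening, from 0 (shut) to 1 (fully open). A call has 1 to 5 rows; each row shifts and turns the commanded pose from where the row before left it, along the tool's axes as they then stand; what a row does not reach is not made up. A row lasts 1/12 s, in which the tool goes at most 41.7 mm and 7.16 degrees, less where a joint would pass 70% of its speed; a pose out of reach is approached as far as the arm can. A call is refused whole if a number of a shift passes 0.0417 or a number of a turn 7.16, either way. A call with a gripper value outside its range is refused whole. The fingers move at their own pace and stop on an object; the grip force is fixed at half the most. Time passes only in rows, so rows that do not move let the fingers close. It gives the time, the measured TCP pose, the force and the opening at its end, in the units of the state.
- state(): the state, without advancing time (a new reading comes with each control period).
- capture(name): name is "side" or "top"; returns the picture (400x640x3 uint8, blue, green, red); there is no depth.
- camera_params(name): a dict with "fx", "fy", "cx", "cy" (pixels), "R" (3x3) and "t" (3): a world point X has camera coordinates R X + t. Camera axes: x right, y down, z forward; pixel columns grow to the right and rows downward; lengths in m; the calibration is good to about 2 mm. A picture is of the moment at which its call begins. camera_params takes no time and is no camera call.
- hand_in(): hands the job in, once; it reports no verdict.
Trained networks look in the newest picture that a camera, given by its name, has taken for a name from the list of things; names that differ only in an ending like _2 or _b are one class to them, and where a whole thing is asked for, a point or a joint stands for the part that bears it (a point fixed in the world has none). Each returns a list of dicts, best first, with "confidence" (0 to 1); they miss things now and then, are a little off and sometimes report something else, mostly with a low value. They report only what shows in the picture. A call takes as long as a camera call. They do not tell look-alikes from the thing itself.
- look_for(query, camera): "location" ([row, column] as shares, 0 to 1, of the picture: columns of its width, rows of its height, amid what is visible of it).
The state is a dict: "time_s": time; "qpos": joint angles; "qd": joint speeds; "joint_efforts": joint torques, N m; "tcp_pos": TCP position; "tool_rot": TCP orientation; "contact_force": force on the tool from outside, world axes, zero at the start; "torque": the same for the moment, N m; "gripper_width": opening from 0.0 (shut) to 1.0 (fully open).
Only numpy, scipy, OpenCV 4.12 (cv2) and the standard library are available. Lean on these libraries where they do the work, as an engineer would, in place of code of your own. Each camera call takes 0.05 s, during which the arm holds its last target.

## Task

Dry-fit the two halves of the long timber bracket: pick up the loose half that matches the one on the sprung jig (the longer of the two drilled boards), fit its two holes over the two dowels with round end over round end, and press it fully home, flush on the lower half, pushing on until the jig's sprung bed is down at its stop. Finish while still holding it pressed down there: do not let go or back off at the end. Leave the shorter board, the wooden offcut and the sharpening stone that lie around it where they are.

Things in the scene. Friction and masses are not known exactly. Their poses are not given: they have to be found in the camera images.
- upper_mid (a point): centre (half-way along and half-way up) of the loose upper half: a pale wooden board 178 x 56 x 28 mm lying flat on the bench, one end square (-x), the other half-round (+x, radius 28 mm); x along its length, z up. Two 17 mm through holes on its centre line, 62 mm from this point towards the square end and 22 mm towards the round end: it fits one way round only. 0.12-0.24 kg.
- square_end_hole (a point): in the upper half: the centre, half-way up, of the hole near its square end.
- round_end_hole (a point): in the upper half: the centre, half-way up, of the hole nearer its round end.
- lower_top (a point): centre of the top face of the lower half, a board of the same outline and size as the upper one (178 x 56 x 28 mm), fixed flat on the jig's sprung bed, top face 60 mm above the bench while the bed is up; x along its length towards its round end, z up. When the upper half sits home, upper_mid lies 14 mm straight above this point.
- square_end_dowel (a point): foot, on the lower half's top face, of the dowel near the square end (62 mm from lower_top). Both dowels are wooden, 14 mm in diameter, stand 21 mm above the face and have a tapered tip (top 5 mm).
- round_end_dowel (a point): foot, on the lower half's top face, of the dowel nearer the round end (22 mm from lower_top).
- lower (a joint): the jig's sprung bed, which carries the lower half: 0 = up, grows as it is pushed straight down, 0.010 m = at its stop. With the upper half on it, it begins to give at about 6 N of push and needs about 13 N at the stop. The jig's plywood base, 210 x 100 mm, is fixed to the bench.
- short_mid (a point): a shorter drilled board for another bracket, 140 x 56 x 28 mm, same shape, holes 50 mm apart (it does not fit these dowels); bystander. This point is its centre, half-way up; x towards its round end.
- offcut: a plain wooden offcut block, 85 x 24 x 18 mm, lying on the bench; bystander. Origin: centre of its underside, x along its length.
- stone: grey sharpening stone, 100 x 34 x 22 mm, lying on the bench; bystander. Origin: centre of its underside, x along its length.
Mind the look-alikes: they are no part of the job. What is shaped like the part that bears upper_mid but pink is not meant.

How it is judged:
By the outcome, as a careful person would: the job done as asked, in the order asked, and still so for the second after the job is handed in, while the arm keeps its last pose, push and grip.
It also fails if it takes over 45 s, if anything falls off the work surface, if the arm or the gripper's body presses on something with over 40 N, if the wrist force passes 120 N, or if a joint passes its speed limit or range.

## Working session

There is one attempt and no reset: what is moved stays moved. The work goes in short steps, Python scripts to look and compute and a tool call to move; the robot and the scene stay as the last step left them, time stands still between calls to the robot, and variables do not carry over. Pictures are saved under pics/ and viewed, and the job is handed in when it is done.

Besides the shell and the picture viewer there is one more tool, called after ">>>" as name(argument=value, ...), one argument or row to a line, values as JSON. carry_out: Moves the arm, as the interface text tells. Its arguments: {"type":"object","properties":{"targets":{"type":"array"}},"required":["targets"]}

```bash
mkdir -p pics; ls; python3 - <<'E'
from plant import *
import cv2
s=state();print(s['time_s'],s['tcp_pos'],s['tool_rot'],s['gripper_width'],s['contact_force'])
for n in ('top','side'):
    im=capture(n);cv2.imwrite(f'pics/{n}0.png',im)
    p=camera_params(n);print(n,p)
    for q in ('upper_mid','square_end_hole','round_end_hole','lower_top','square_end_dowel','round_end_dowel','short_mid','offcut','stone'):
        r=look_for(q,n)
        print(q,[(round(d['location'][1]*640),round(d['location'][0]*400),round(d['confidence'],2)) for d in r[:3]])
print(state()['time_s'])
E
```

```text
pics
0.0 [0.2611988  0.62166401 0.2374189 ] [-1.59785867  1.56860156 -1.99563973] 0.9996352634780357 [-1.20113877 -0.4345624  -1.30858242]
top {'fx': 450.9957317839014, 'fy': 450.9957317839014, 'cx': 322.46491268761974, 'cy': 202.34135101541952, 'R': array([[ 0.12093515, -0.99264124,  0.0061689 ],
       [-0.96857037, -0.11935878, -0.21823132],
       [ 0.21736172,  0.02041683, -0.97587757]]), 't': array([-0.13166856,  0.42194683,  1.15390627])}
upper_mid [(481, 229, 0.84), (347, 258, 0.83), (410, 180, 0.6)]
square_end_hole [(350, 255, 0.71), (410, 178, 0.69), (479, 228, 0.58)]
round_end_hole [(348, 258, 0.88), (411, 182, 0.86), (483, 226, 0.61)]
lower_top [(308, 159, 0.91)]
square_end_dowel [(309, 159, 0.8)]
round_end_dowel [(310, 159, 0.73), (238, 189, 0.43)]
short_mid [(177, 174, 0.67)]
offcut [(239, 189, 0.58)]
stone [(351, 185, 0.78)]
side {'fx': 427.02146186085685, 'fy': 427.02146186085685, 'cx': 316.97920590065434, 'cy': 202.30047327982314, 'R': array([[ 0.83972221, -0.54291304,  0.01058505],
       [-0.31337857, -0.50043702, -0.8070667 ],
       [ 0.44346419,  0.6743947 , -0.5903654 ]]), 't': array([-0.41958149,  0.15650116,  1.15813155])}
upper_mid [(391, 253, 0.98), (408, 318, 0.88), (285, 251, 0.73)]
square_end_hole [(407, 317, 0.94), (289, 253, 0.87), (390, 250, 0.6)]
round_end_hole [(389, 252, 0.73), (287, 253, 0.62), (403, 322, 0.6)]
lower_top [(338, 196, 0.98)]
square_end_dowel [(335, 194, 0.77)]
round_end_dowel [(335, 193, 0.96)]
short_mid [(264, 154, 0.6)]
offcut [(281, 180, 0.51)]
stone [(351, 226, 0.72), (386, 252, 0.42)]
1.0
```

```bash
python3 - <<'E'
import cv2
for n in('top','side'):
    im=cv2.imread(f'pics/{n}0.png')
    c=im[110:310,140:540] if n=='top' else im[110:360,200:500]
    k=2 if n=='top' else 2.4
    cv2.imwrite(f'pics/{n}0z.png',cv2.resize(c,None,fx=k,fy=k,interpolation=cv2.INTER_CUBIC))
E
```

```text
(no output)
```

View pics/top0.png

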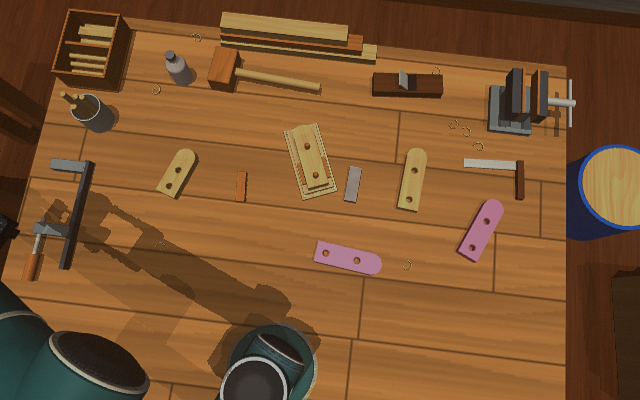

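View pics/top0z.png

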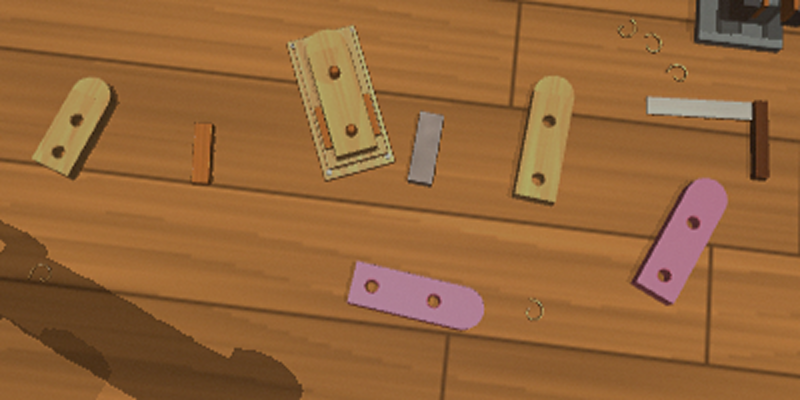

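View pics/side0z.png

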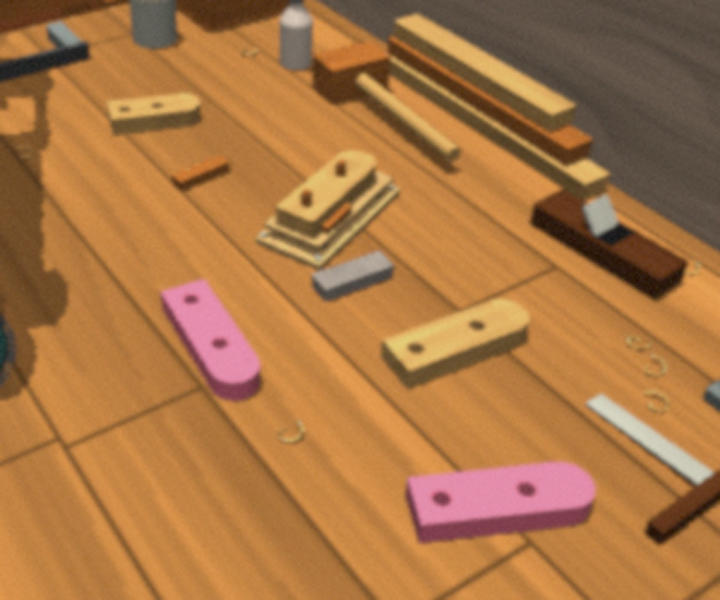

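The top view shows four drilled boards: pale long board at about (412,180), lower half on the jig at (308,159), short pale board at (177,174) and two pink decoys at (347,258) and (481,230). Next I zoom in for precise measuring.

```bash
python3 - <<'E'
import cv2,numpy as np
t=cv2.imread('pics/top0.png');s=cv2.imread('pics/side0.png')
def z(im,x,y,w,h,k=8): return cv2.resize(im[y:y+h,x:x+w],None,fx=k,fy=k,interpolation=cv2.INTER_NEAREST)
cv2.imwrite('pics/za.png',np.hstack([z(t,390,140,45,75,7),z(t,275,115,65,75,7)]))
cv2.imwrite('pics/zb.png',np.hstack([z(s,355,225,70,50,6),z(s,300,165,70,60,6)[:300]]))
E
```

```text
(no output)
```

View pics/za.png

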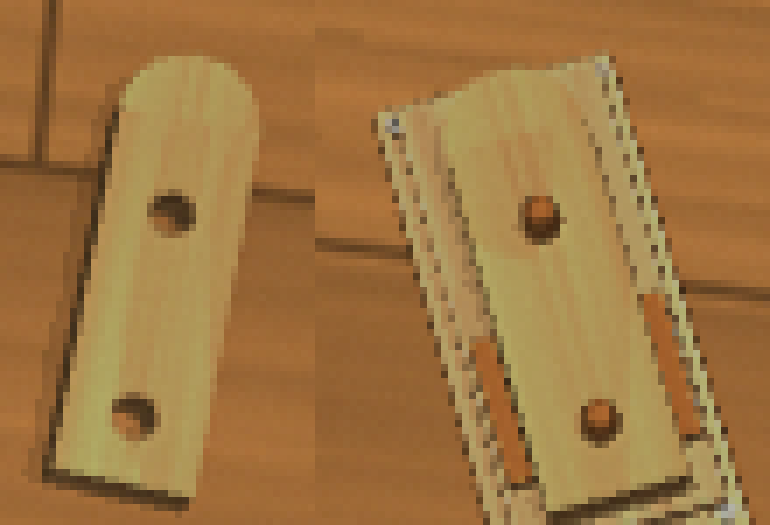

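View pics/zb.png

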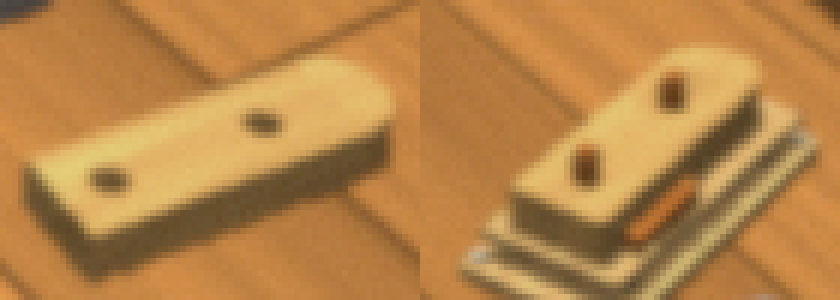

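```bash
cat > h.py <<'E'
import numpy as np,cv2
from plant import *
from scipy.optimize import least_squares
from scipy.spatial.transform import Rotation as Ro
CP={n:camera_params(n) for n in('top','side')}
def proj(n,X):
    p=CP[n];c=np.atleast_2d(X)@p['R'].T+p['t'];return np.c_[p['fx']*c[:,0]/c[:,2]+p['cx'],p['fy']*c[:,1]/c[:,2]+p['cy']]
def ray(n,uv,z):
    p=CP[n];d=p['R'].T@np.array([(uv[0]-p['cx'])/p['fx'],(uv[1]-p['cy'])/p['fy'],1]);o=-p['R'].T@p['t'];return o+d*(z-o[2])/d[2]
def world(q,loc,z):
    x,y,a=q;loc=np.atleast_2d(loc);c,s=np.cos(a),np.sin(a)
    return np.c_[x+c*loc[:,0]-s*loc[:,1],y+s*loc[:,0]+c*loc[:,1],np.full(len(loc),z)]
E
python3 - <<'E'
from h import *
T=lambda x,y,ox=390,oy=140,k=7:(ox+x/k-.5,oy+y/k-.5)
S=lambda x,y,ox=355,oy=225,k=6:(ox+x/k-.5,oy+y/k-.5)
# upper: holes rims at z=.028, square corners
loc=[(-62,0),(22,0),(-89,28),(-89,-28)]
L=np.array(loc)/1e3
top=[T(136,416),T(171.5,213),T(52,468),T(190,497)]
side=[S(110,180),S(263,123),S(30,165),S(95,238)]
Lt=[(-62,0),(22,0)]
for nm,z,tp,sd in [('upper',.028,top,side),
  ('lower',.060,[T(547,513,275-45),T(691,480,275-45)],None)]:
    for n,pts in(('top',tp),('side',sd)):
        if pts is None: continue
        print(nm,n,[np.round(ray(n,p,z)[:2],4) for p in pts])
def fit(obs,z):
    f=lambda q:np.concatenate([(proj(n,world(q,l,z))-p).ravel() for n,l,p in obs])
    return least_squares(f,[.7,0,0.2],x_scale=[.01,.01,.1])
for obs in ([('top',L,np.array(top))],[('side',L,np.array(side))],[('top',L,np.array(top)),('side',L,np.array(side))]):
    r=fit(obs,.028);print('upper',np.round(r.x,4),np.round(r.fun,2))
# dowels by colour
def render(n,foot,h0=.06):
    a=np.linspace(0,2*np.pi,24,endpoint=False);c=np.c_[np.cos(a),np.sin(a)]
    P=[]
    for z,rr in((0,.007),(.016,.007),(.021,.0045)):
        P.append(np.c_[foot[0]+rr*c[:,0],foot[1]+rr*c[:,1],np.full(24,h0+z)])
    h=cv2.convexHull(proj(n,np.vstack(P)).astype(np.float32))
    M=cv2.moments(h);return np.array([M['m10']/M['m00'],M['m01']/M['m00']])
ims={n:cv2.imread(f'pics/{n}0.png') for n in('top','side')}
cen={}
for n,boxes in(('top',[(355-0,0,0,0)]),('side',[])):pass
bx={'top':[(317-12,165,22,22),(298,138,22,22)],'side':[(320,183,16,20),(334,170,16,20)]}
from itertools import product
for n in bx:
    for i,(x,y,w,h) in enumerate(bx[n]):
        c=ims[n][y:y+h,x:x+w].astype(float)
        bg=np.median(c.reshape(-1,3),0);g=c[:,:,1];wt=np.clip((bg[1]-g-18)/30,0,1)
        k,lab,st,ce=cv2.connectedComponentsWithStats((wt>0).astype(np.uint8))
        j=min(range(1,k),key=lambda j:np.hypot(*(ce[j]-[w/2,h/2]))-(5 if st[j,4]>12 else 0));wt=wt*(lab==j)
        yy,xx=np.mgrid[:h,:w];u=np.array([x+(wt*xx).sum()/wt.sum(),y+(wt*yy).sum()/wt.sum()])
        r=least_squares(lambda f:render(n,f)-u,ray(n,u,.07)[:2],x_scale=.01,diff_step=1e-3)
        cen[n,i]=r.x;print(n,i,u.round(2),st[j],r.x.round(4))
for n in bx:
    print(n,'dist',np.linalg.norm(cen[n,0]-cen[n,1]),'yaw',np.arctan2(*(cen[n,1]-cen[n,0])[::-1]))
E
```

```text
upper top [array([ 0.4772, -0.3107]), array([ 0.5607, -0.3181]), array([ 0.4526, -0.2801]), array([ 0.4478, -0.334 ])]
upper side [array([ 0.4768, -0.3104]), array([ 0.5603, -0.3182]), array([ 0.4525, -0.2835]), array([ 0.4481, -0.3356])]
lower top [array([ 0.3994, -0.0445]), array([ 0.4185, -0.0965])]
upper [ 0.5388 -0.316  -0.0975] [-0.27 -0.    0.03 -0.   -0.22 -0.14  0.46  0.15]
upper [ 0.5388 -0.3164 -0.0833] [ 0.25  0.15  0.12 -0.05 -0.58 -0.51  0.21  0.35]
upper [ 0.5389 -0.3162 -0.0915] [-0.09 -0.01  0.03 -0.05  0.01 -0.07  0.72  0.09  0.14 -0.03  0.14 -0.07
 -0.66 -0.77 -0.03  0.13]
top 0 [315.31 174.89] [ 7  7  7  7 36] [ 0.5018 -0.052 ]
top 1 [306.64 145.91] [ 5  4  8  8 42] [ 0.5793 -0.0188]
side 0 [327.2  192.51] [ 5  6  6  8 37] [ 0.5016 -0.0532]
side 1 [341.6  180.08] [ 5  7  6  7 37] [ 0.5792 -0.0202]
top dist 0.08431824186075337 yaw 0.40497440505124777
side dist 0.0843823127841447 yaw 0.4024202590813125
```

```bash
cat >> h.py <<'E'
def plan(tx,ty,tz,yawj):
    """remaining shift in tool axes AFTER turning so jaw axis is along yawj (mod pi)"""
    s=state();R=Ro.from_euler('xyz',s['tool_rot']).as_matrix();p=np.array(s['tcp_pos'])
    a=np.arctan2(R[1,1],R[0,1]);d=(yawj-a+np.pi/2)%np.pi-np.pi/2
    # turn about tool x (down): positive turn -> yaw decreases
    turn=-d
    R2=R@Ro.from_euler('x',turn).as_matrix()
    sh=np.array([tx,ty,tz])-p
    print('t',round(s['time_s'],2),'tcp',p.round(4),'jaw yaw',round(a,4),'x axis',R[:,0].round(4),'q6',round(s['qpos'][5],3),'w',round(s['gripper_width'],3),'F',np.round(s['contact_force'],1))
    print('turn deg',np.degrees(turn).round(2),'shift now',(R.T@sh*1e3).round(1),'shift after turn',(R2.T@sh*1e3).round(1),'yaw after',np.arctan2(R2[1,1],R2[0,1]).round(4))
E
python3 - <<'E'
from h import *
plan(.5329,-.3157,.15,-.091+np.pi/2)
plan(.5329,-.3157,.004,-.091+np.pi/2)
E
```

```text
t 1.0 tcp [0.2615 0.6223 0.2388] jaw yaw 1.173 x axis [ 1.e-04  1.e-04 -1.e+00] q6 -0.037 w 1.0 F [0.4 0.2 0.1]
turn deg -17.58 shift now [  88.7 -759.6  613.6] shift after turn [  88.7 -909.5  355.5] yaw after 1.4798
t 1.0 tcp [0.2615 0.6223 0.2388] jaw yaw 1.173 x axis [ 1.e-04  1.e-04 -1.e+00] q6 -0.037 w 1.0 F [0.4 0.2 0.1]
turn deg -17.58 shift now [ 234.7 -759.7  613.6] shift after turn [ 234.7 -909.5  355.5] yaw after 1.4798
```

>>> carry_out(
  targets=[
    [[0,0,0],-5.86,1],
    [[0,0,0],-5.86,1],
    [[0,0,0],-5.86,1],
    [[0,-0.018,0.007],0,1],
    [[0,-0.036,0.014],0,1],
  ],
)

```text
time_s: 1.42
tcp_pos: [0.2767, 0.5688, 0.2385]
tool_rot: [1.719, 1.569, 1.631]
contact_force: [1.4, 0.1, 0.2]
gripper_width: 1.001
```

>>> carry_out(
  targets=[
    [[0,-0.036,0.014],0,1],
    [[0,-0.036,0.014],0,1],
    [[0,-0.036,0.014],0,1],
    [[0,-0.036,0.014],0,1],
    [[0,-0.036,0.014],0,1],
  ],
)

```text
time_s: 1.83
tcp_pos: [0.3309, 0.3793, 0.2388]
tool_rot: [0.578, 1.57, 0.488]
contact_force: [0.3, 0.2, -1.4]
gripper_width: 0.999
```

>>> carry_out(
  targets=[
    [[0,-0.036,0.014],0,1],
    [[0,-0.036,0.014],0,1],
    [[0,-0.036,0.014],0,1],
    [[0,-0.036,0.014],0,1],
    [[0,-0.036,0.014],0,1],
  ],
)

```text
time_s: 2.25
tcp_pos: [0.3843, 0.1937, 0.2391]
tool_rot: [0.44, 1.57, 0.349]
contact_force: [0.8, -0.4, 0.3]
gripper_width: 1.001
```

>>> carry_out(
  targets=[
    [[0,-0.036,0.014],0,1],
    [[0,-0.036,0.014],0,1],
    [[0,-0.036,0.014],0,1],
    [[0,-0.036,0.014],0,1],
    [[0,-0.036,0.014],0,1],
  ],
)

```text
time_s: 2.67
tcp_pos: [0.4377, 0.0079, 0.2392]
tool_rot: [0.117, 1.569, 0.026]
contact_force: [1.3, -0.6, -0.5]
gripper_width: 1.0
```

>>> carry_out(
  targets=[
    [[0,-0.036,0.014],0,1],
    [[0,-0.036,0.014],0,1],
    [[0,-0.036,0.014],0,1],
    [[0,-0.036,0.014],0,1],
    [[0,-0.036,0.014],0,1],
  ],
)

```text
time_s: 3.08
tcp_pos: [0.4911, -0.178, 0.239]
tool_rot: [-0.132, 1.57, -0.224]
contact_force: [0.6, 0.9, 0.4]
gripper_width: 1.002
```

```bash
python3 - <<'E'
from h import *
plan(.5329,-.3157,.06,-.091+np.pi/2)
E
```

```text
t 3.08 tcp [ 0.4911 -0.178   0.239 ] jaw yaw 1.4793 x axis [ 8.e-04 -2.e-04 -1.e+00] q6 -1.875 w 1.002 F [0.6 0.9 0.4]
turn deg -0.03 shift now [ 179.1 -133.3   54. ] shift after turn [ 179.1 -133.3   54. ] yaw after 1.4798
```

>>> carry_out(
  targets=[
    [[0.015,-0.033,0.0135],0,1],
    [[0.02,-0.033,0.0135],0,1],
    [[0.02,-0.033,0.0135],0,1],
    [[0.02,-0.033,0.0135],0,1],
    [[0.035,0,0],0,1],
  ],
)

```text
time_s: 3.5
tcp_pos: [0.5367, -0.3198, 0.1316]
tool_rot: [-0.639, 1.559, -0.733]
contact_force: [0.8, -0.2, 1.6]
gripper_width: 0.999
```

>>> carry_out(
  targets=[
    [[0.03,0,0],0,1],
    [[0.03,0,0],0,1],
    [[0,0,0],0,1],
    [[0,0,0],0,1],
  ],
)

```text
time_s: 3.83
tcp_pos: [0.5311, -0.3112, 0.0668]
tool_rot: [2.665, 1.566, 2.574]
contact_force: [-0.6, -0.1, 0.4]
gripper_width: 1.0
```

```bash
python3 - <<'E'
from h import *
plan(.5329,-.3157,.004,-.091+np.pi/2)
im=capture('side');cv2.imwrite('pics/s1.png',cv2.resize(im[150:350,280:500],None,fx=3.5,fy=2.9))
im=capture('top');cv2.imwrite('pics/t1.png',im)
E
```

```text
t 3.83 tcp [ 0.5311 -0.3112  0.0668] jaw yaw 1.4797 x axis [-0.0043  0.0027 -1.    ] q6 -2.05 w 1.0 F [-0.6 -0.1  0.4]
turn deg -0.01 shift now [62.8 -4.4  2.5] shift after turn [62.8 -4.4  2.5] yaw after 1.4798
```

View pics/s1.png

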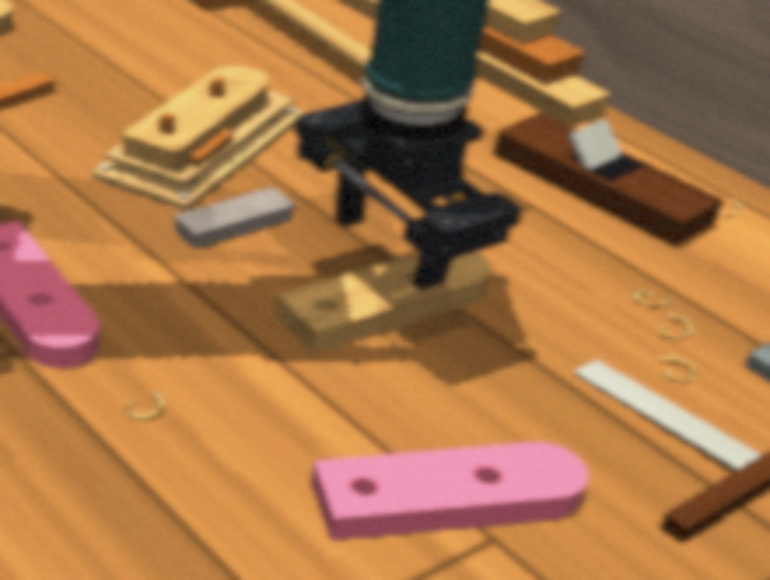

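The side view shows the open jaws straddling the pale long board (about px (390,250) full frame), well clear of stone and jig. Descending.

>>> carry_out(
  targets=[
    [[0.012,-0.0045,0.0025],0,1],
    [[0.015,0,0],0,1],
    [[0.012,0,0],0,1],
    [[0,0,0],0,1],
    [[0,0,0],0,1],
  ],
)

```text
time_s: 4.35
tcp_pos: [0.5345, -0.3167, 0.0294]
tool_rot: [2.688, 1.57, 2.597]
contact_force: [-0.3, 0.4, -0.1]
gripper_width: 0.997
```

```bash
python3 - <<'E'
from h import *
plan(.5329,-.3157,.004,-.091+np.pi/2);print(np.round(state()['qd'],3))
E
```

```text
t 4.35 tcp [ 0.5345 -0.3167  0.0294] jaw yaw 1.4799 x axis [-8.e-04  5.e-04 -1.e+00] q6 -2.055 w 0.997 F [-0.3  0.4 -0.1]
turn deg 0.01 shift now [25.4  0.9 -1.7] shift after turn [25.4  0.9 -1.7] yaw after 1.4798
[-0.001 -0.013 -0.014  0.002 -0.001  0.001]
```

>>> carry_out(
  targets=[
    [[0.01,0.001,-0.0015],0,1],
    [[0.01,0,0],0,1],
    [[0.004,0,0],0,1],
    [[0,0,0],0,1],
    [[0,0,0],0,1],
  ],
)

```text
time_s: 4.77
tcp_pos: [0.533, -0.3155, 0.0051]
tool_rot: [2.668, 1.57, 2.577]
contact_force: [-0.2, -0.5, 0.1]
gripper_width: 1.005
```

>>> carry_out(
  targets=[
    [[0,0,0],0,1],
    [[0,0,0],0,0.5],
    [[0,0,0],0,0],
    [[0,0,0],0,0],
    [[0,0,0],0,0],
  ],
)

```text
time_s: 5.18
tcp_pos: [0.5336, -0.3159, 0.006]
tool_rot: [-0.511, 1.57, -0.602]
contact_force: [-0.8, 0.1, -0.1]
gripper_width: 0.723
```

>>> carry_out(
  targets=[
    [[0,0,0],0,0],
    [[0,0,0],0,0],
    [[0,0,0],0,0],
    [[0,0,0],0,0],
    [[0,0,0],0,0],
  ],
)

```text
time_s: 5.6
tcp_pos: [0.5335, -0.3157, 0.0059]
tool_rot: [0.573, 1.571, 0.482]
contact_force: [-0.2, 0.2, 2.5]
gripper_width: 0.631
```

```bash
python3 - <<'E'
from h import *
plan(.5329,-.3157,.004,-.091+np.pi/2);print(np.round(state()['qd'],3))
im=capture('side');cv2.imwrite('pics/s2.png',cv2.resize(im[150:350,280:500],None,fx=3.5,fy=2.9))
E
```

```text
t 5.6 tcp [ 0.5335 -0.3157  0.0059] jaw yaw 1.4798 x axis [ 1.e-04  0.e+00 -1.e+00] q6 -2.055 w 0.631 F [-0.2  0.2  2.5]
turn deg -0.0 shift now [ 1.9 -0.  -0.6] shift after turn [ 1.9 -0.  -0.6] yaw after 1.4798
[-0.001 -0.     0.001 -0.001  0.     0.001]
```

View pics/s2.png

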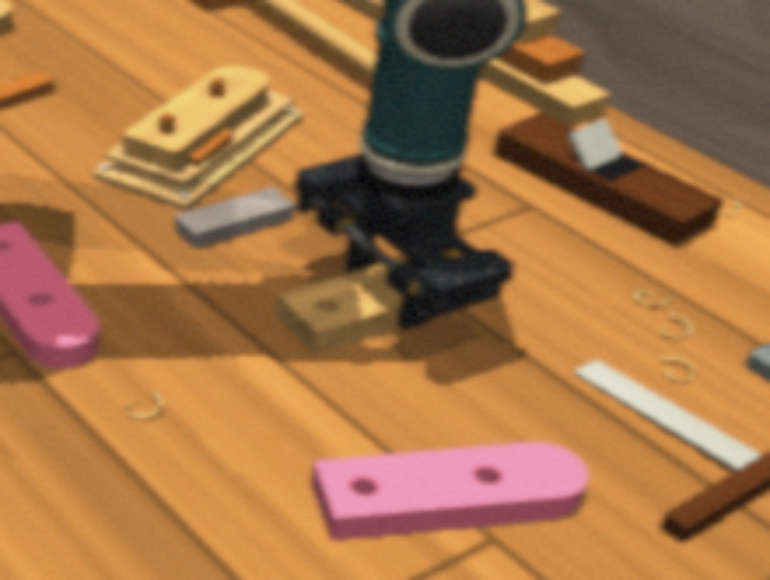

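Width 0.631 × 88 = 55.5 mm, so the jaws hold the 56 mm board about 6 mm square-wards of its middle. Lifting.

>>> carry_out(
  targets=[
    [[-0.01,0,0],0,0],
    [[-0.025,0,0],0,0],
    [[-0.035,0,0],0,0],
    [[-0.035,0,0],0,0],
    [[-0.03,0,0],0,0],
  ],
)

```text
time_s: 6.07
tcp_pos: [0.5332, -0.3158, 0.1428]
tool_rot: [-1.352, 1.57, -1.443]
contact_force: [0.1, -0.8, -1.2]
gripper_width: 0.633
```

>>> carry_out(
  targets=[
    [[-0.015,0,0],-5.0,0],
    [[0,0,0],-6.0,0],
    [[0,0,0],-6.0,0],
    [[0,0,0],-6.0,0],
    [[0,0,0],-5.4,0],
  ],
)

```text
time_s: 6.48
tcp_pos: [0.533, -0.3157, 0.156]
tool_rot: [3.11, 1.57, -2.766]
contact_force: [0.6, 0.1, -1.8]
gripper_width: 0.63
```

```bash
python3 - <<'E'
from h import *
plan(.5537,-.0303,.15,.404+np.pi/2)
E
```

```text
t 6.48 tcp [ 0.533  -0.3157  0.156 ] jaw yaw 1.978 x axis [-4.e-04 -1.e-04 -1.e+00] q6 -2.553 w 0.63 F [ 0.6  0.1 -1.8]
turn deg 0.18 shift now [  6.  253.8 132.1] shift after turn [  6.  254.3 131.3] yaw after 1.9748
```

>>> carry_out(
  targets=[
    [[0,0.016,0.0082],0,0],
    [[0,0.031,0.016],0,0],
    [[0,0.031,0.016],0,0],
    [[0,0.031,0.016],0,0],
    [[0,0.031,0.016],0,0],
  ],
)

```text
time_s: 6.9
tcp_pos: [0.544, -0.1574, 0.1557]
tool_rot: [2.726, 1.57, 3.13]
contact_force: [0.3, 0.2, -2.1]
gripper_width: 0.632
```

>>> carry_out(
  targets=[
    [[0,0.031,0.016],0,0],
    [[0,0.031,0.016],0,0],
    [[0,0.031,0.016],0,0],
    [[0,0.02,0.01],0,0],
    [[0,0,0],0,0],
  ],
)

```text
time_s: 7.32
tcp_pos: [0.553, -0.0279, 0.1558]
tool_rot: [1.435, 1.569, 1.843]
contact_force: [0.3, 0.4, -1.0]
gripper_width: 0.634
```

>>> carry_out(
  targets=[
    [[0,0,0],0,0],
    [[0,0,0],0,0],
  ],
)

```text
time_s: 7.48
tcp_pos: [0.5532, -0.0323, 0.1558]
tool_rot: [-2.299, 1.57, -1.894]
contact_force: [0.4, -0.3, -1.8]
gripper_width: 0.633
```

```bash
python3 - <<'E'
from h import *
plan(.5537,-.0303,.11,.404+np.pi/2)
E
```

```text
t 7.48 tcp [ 0.5532 -0.0323  0.1558] jaw yaw 1.9762 x axis [-2.e-04 -6.e-04 -1.e+00] q6 -2.079 w 0.633 F [ 0.4 -0.3 -1.8]
turn deg 0.08 shift now [45.8  1.7  1.2] shift after turn [45.8  1.7  1.2] yaw after 1.9748
```

>>> carry_out(
  targets=[
    [[0.012,0.0017,0.0012],0,0],
    [[0.02,0,0],0,0],
    [[0.012,0,0],0,0],
    [[0,0,0],0,0],
    [[0,0,0],0,0],
  ],
)

```text
time_s: 7.9
tcp_pos: [0.5525, -0.0306, 0.11]
tool_rot: [2.67, 1.567, 3.073]
contact_force: [0.1, 0.4, -1.5]
gripper_width: 0.631
```

```bash
python3 - <<'E'
from h import *
plan(.5537,-.0303,.075,.404+np.pi/2)
a=capture('side');cv2.imwrite('pics/s3.png',cv2.resize(a[120:260,260:420],None,fx=5,fy=4.2,interpolation=cv2.INTER_CUBIC)); cv2.imwrite('pics/s3f.png',a)
b=capture('top');cv2.imwrite('pics/t3.png',cv2.resize(b[90:220,240:400],None,fx=5,fy=4.6,interpolation=cv2.INTER_CUBIC));cv2.imwrite('pics/t3f.png',b)
plan(.5537,-.0303,.075,.404+np.pi/2)
E
```

```text
t 7.9 tcp [ 0.5525 -0.0306  0.11  ] jaw yaw 1.9744 x axis [-3.6e-03  2.0e-04 -1.0e+00] q6 -2.074 w 0.631 F [ 0.1  0.4 -1.5]
turn deg -0.03 shift now [35.  -0.3  1.3] shift after turn [35.  -0.3  1.3] yaw after 1.9748
t 8.0 tcp [ 0.5542 -0.0305  0.112 ] jaw yaw 1.9747 x axis [ 4.e-04 -1.e-04 -1.e+00] q6 -2.074 w 0.635 F [ 0.8 -0.5 -2.2]
turn deg -0.01 shift now [37.   0.4 -0.5] shift after turn [37.   0.4 -0.5] yaw after 1.9748
```

View pics/s3.png

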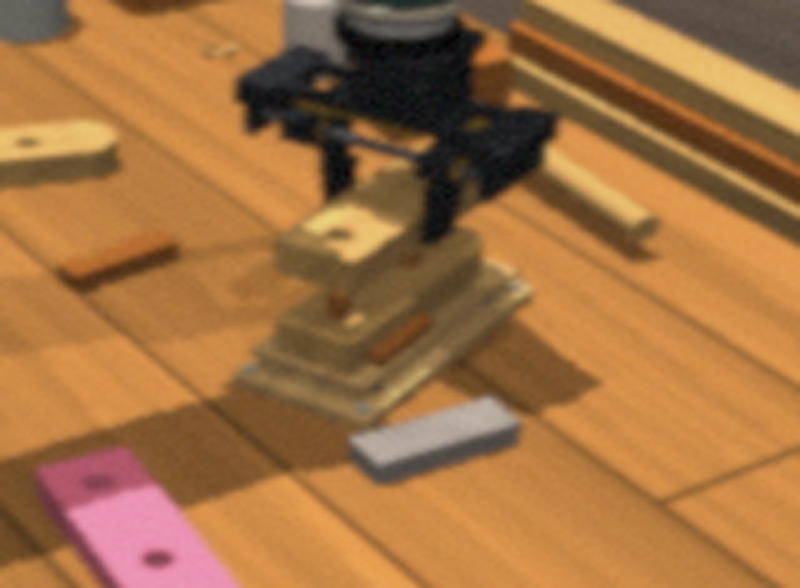

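View pics/t3.png

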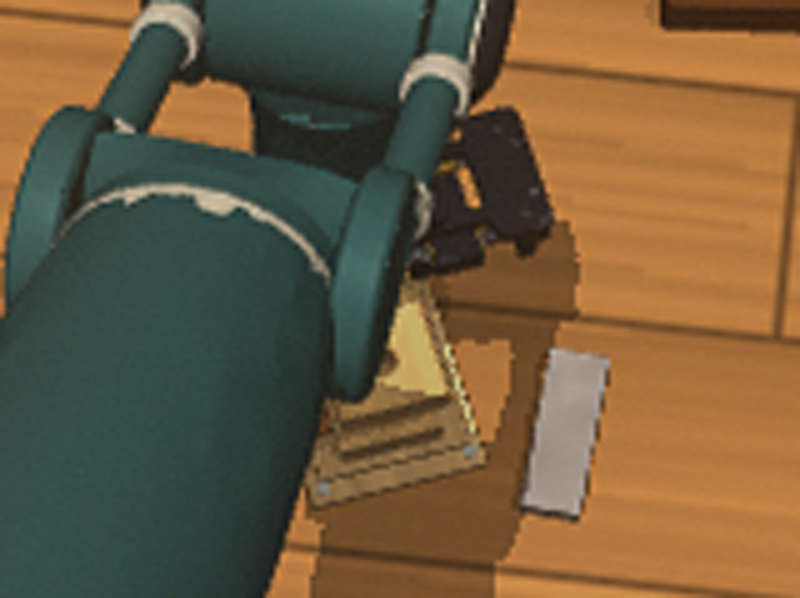

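```bash
python3 - <<'E'
from h import *
a=.404;u=np.array([np.cos(a),np.sin(a)]);tcp=np.array([.5542,-.0305]);mid=tcp+.0054*u;q=(*mid,a);zt=.112-.0059+.028
P=proj('side',np.vstack([world(q,[(-.062,0),(-.089,.028),(-.089,-.028)],zt),world(q,[(-.089,-.028),(-.089,.028)],zt-.028)]))
print(np.c_[(P[:,0]+.5-260)*5,(P[:,1]+.5-120)*4.2].round(0))
print(ray('side',(327.7,175.2),zt), world(q,[(-.062,0)],zt))
im=cv2.imread('pics/s3f.png')
for p in P: cv2.circle(im,(int(round(p[0]*1)),int(round(p[1]))),0,(0,0,255),-1)
cv2.imwrite('pics/s3m.png',cv2.resize(im[150:210,300:370],None,fx=10,fy=10,interpolation=cv2.INTER_NEAREST))
E
```

```text
[[342. 231.]
 [277. 235.]
 [357. 260.]
 [356. 294.]
 [277. 268.]]
[ 0.4994143 -0.0561611  0.1341   ] [[ 0.50215653 -0.05274943  0.1341    ]]
```

View pics/s3m.png

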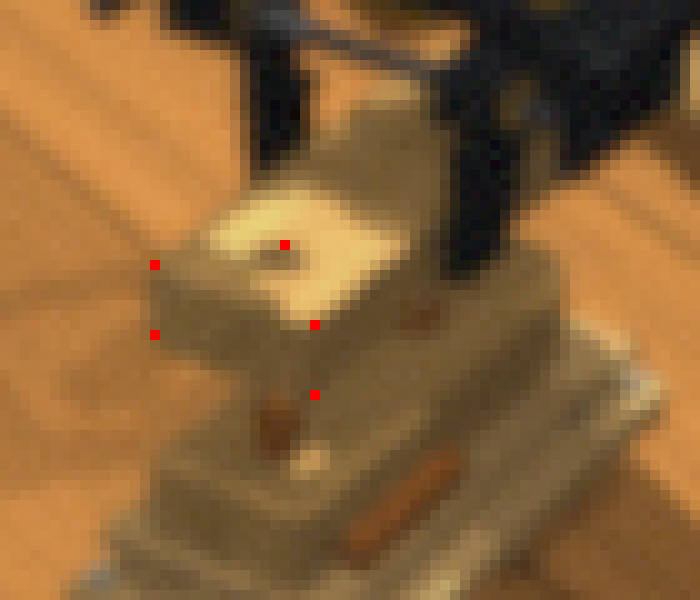

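Predicted board corners match the picture within about a pixel, round end over round end. Descending to the dowel tips.

>>> carry_out(
  targets=[
    [[0.008,0.0003,-0.0004],0,0],
    [[0.01,0,0],0,0],
    [[0.006,0,0],0,0],
    [[0,0,0],0,0],
    [[0,0,0],0,0],
  ],
)

```text
time_s: 8.42
tcp_pos: [0.5526, -0.0297, 0.0868]
tool_rot: [2.656, 1.569, 3.061]
contact_force: [-0.4, -0.8, -1.6]
gripper_width: 0.63
```

```bash
python3 - <<'E'
from h import *
plan(.5537,-.0303,.066,.404+np.pi/2)
a=capture('side');cv2.imwrite('pics/s4.png',cv2.resize(a[150:225,300:380],None,fx=9,fy=8,interpolation=cv2.INTER_CUBIC))
E
```

```text
t 8.42 tcp [ 0.5526 -0.0297  0.0868] jaw yaw 1.9757 x axis [-1.9e-03  2.0e-04 -1.0e+00] q6 -2.074 w 0.63 F [-0.4 -0.8 -1.6]
turn deg 0.05 shift now [20.8 -1.   0.8] shift after turn [20.8 -1.   0.8] yaw after 1.9748
```

View pics/s4.png

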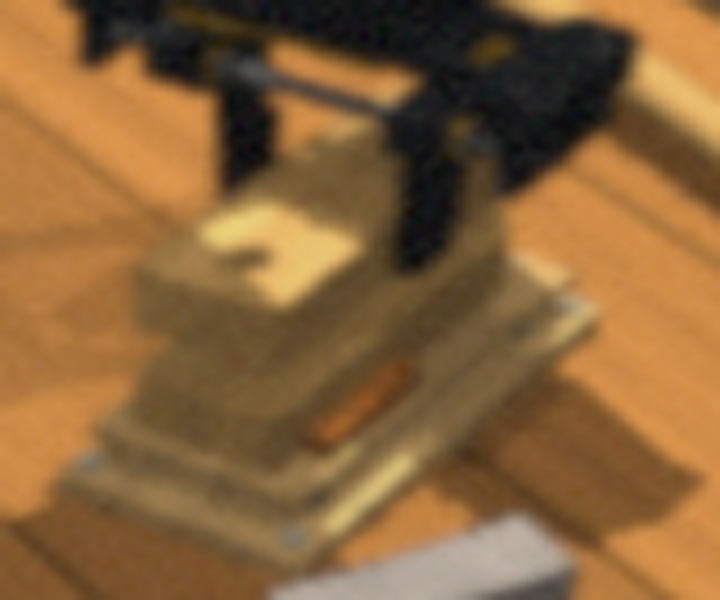

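Board hangs just over the dowel tips, aligned with the lower half. Creeping down while watching the force.

>>> carry_out(
  targets=[
    [[0,0,0],0,0],
    [[0.002,0,0],0,0],
    [[0.002,0,0],0,0],
    [[0,0,0],0,0],
    [[0,0,0],0,0],
  ],
)

```text
time_s: 8.88
tcp_pos: [0.5533, -0.0298, 0.0836]
tool_rot: [2.762, 1.571, -3.117]
contact_force: [0.3, -0.5, -1.7]
gripper_width: 0.638
```

```bash
python3 - <<'E'
from h import *
plan(.5537,-.0303,.066,.404+np.pi/2);print(np.round(state()['torque'],2))
E
```

```text
t 8.88 tcp [ 0.5533 -0.0298  0.0836] jaw yaw 1.9755 x axis [-3.e-04 -0.e+00 -1.e+00] q6 -2.074 w 0.638 F [ 0.3 -0.5 -1.7]
turn deg 0.04 shift now [17.6 -0.6  0.2] shift after turn [17.6 -0.6  0.2] yaw after 1.9748
[ 0.05 -0.01 -0.01]
```

>>> carry_out(
  targets=[
    [[0.002,-0.0004,0.0002],0,0],
    [[0.002,0,0],0,0],
    [[0.001,0,0],0,0],
    [[0,0,0],0,0],
  ],
)

```text
time_s: 9.22
tcp_pos: [0.5537, -0.0301, 0.0784]
tool_rot: [2.156, 1.571, 2.561]
contact_force: [-0.1, -0.2, -2.4]
gripper_width: 0.632
```

>>> carry_out(
  targets=[
    [[0.002,0,0],0,0],
    [[0.002,0,0],0,0],
    [[0,0,0],0,0],
    [[0,0,0],0,0],
  ],
)

```text
time_s: 9.55
tcp_pos: [0.5537, -0.0301, 0.0745]
tool_rot: [2.357, 1.571, 2.762]
contact_force: [0.4, -0.0, -2.0]
gripper_width: 0.634
```

```bash
python3 - <<'E'
from h import *
plan(.5537,-.0303,.066,.404+np.pi/2);print(np.round(state()['torque'],2))
E
```

```text
t 9.55 tcp [ 0.5537 -0.0301  0.0745] jaw yaw 1.9755 x axis [-2.e-04  1.e-04 -1.e+00] q6 -2.075 w 0.634 F [ 0.4 -0.  -2. ]
turn deg 0.04 shift now [ 8.5 -0.2 -0.1] shift after turn [ 8.5 -0.2 -0.1] yaw after 1.9748
[ 0.06 -0.05 -0.02]
```

Already about 12 mm over the dowels with no resistance.

>>> carry_out(
  targets=[
    [[0.002,0,0],0,0],
    [[0.002,0,0],0,0],
    [[0.002,0,0],0,0],
    [[0,0,0],0,0],
  ],
)

```text
time_s: 9.88
tcp_pos: [0.5537, -0.03, 0.0683]
tool_rot: [1.985, 1.571, 2.39]
contact_force: [0.9, 0.3, -3.6]
gripper_width: 0.633
```

>>> carry_out(
  targets=[
    [[0.002,0,0],0,0],
    [[0.001,0,0],0,0],
    [[0,0,0],0,0],
    [[0,0,0],0,0],
  ],
)

```text
time_s: 10.22
tcp_pos: [0.5539, -0.0301, 0.0659]
tool_rot: [-0.524, 1.571, -0.12]
contact_force: [-0.5, 0.1, 0.0]
gripper_width: 0.638
```

>>> carry_out(
  targets=[
    [[0.002,0,0],0,0],
    [[0.001,0,0],0,0],
    [[0,0,0],0,0],
    [[0,0,0],0,0],
  ],
)

```text
time_s: 10.55
tcp_pos: [0.5539, -0.0301, 0.0637]
tool_rot: [-1.865, 1.571, -1.46]
contact_force: [-3.2, 0.1, 6.9]
gripper_width: 0.632
```

>>> carry_out(
  targets=[
    [[0.002,0,0],0,0],
    [[0.002,0,0],0,0],
    [[0,0,0],0,0],
    [[0,0,0],0,0],
  ],
)

```text
time_s: 10.88
tcp_pos: [0.5539, -0.0301, 0.0601]
tool_rot: [-0.666, 1.571, -0.262]
contact_force: [-5.5, 1.0, 9.8]
gripper_width: 0.632
```

>>> carry_out(
  targets=[
    [[0.002,0,0],0,0],
    [[0.001,0,0],0,0],
    [[0,0,0],0,0],
    [[0,0,0],0,0],
  ],
)

```text
time_s: 11.22
tcp_pos: [0.5539, -0.0301, 0.0574]
tool_rot: [-0.954, 1.571, -0.549]
contact_force: [-4.6, -0.0, 11.5]
gripper_width: 0.629
```

>>> carry_out(
  targets=[
    [[0.001,0,0],0,0],
    [[0,0,0],0,0],
    [[0,0,0],0,0],
  ],
)

```text
time_s: 11.47
tcp_pos: [0.5539, -0.0301, 0.0565]
tool_rot: [-0.774, 1.571, -0.369]
contact_force: [-5.6, -0.5, 11.1]
gripper_width: 0.63
```

>>> carry_out(
  targets=[
    [[0.001,0,0],0,0],
    [[0,0,0],0,0],
    [[0,0,0],0,0],
  ],
)

```text
time_s: 11.72
tcp_pos: [0.554, -0.0301, 0.0558]
tool_rot: [-0.895, 1.571, -0.49]
contact_force: [-5.6, 0.1, 14.1]
gripper_width: 0.632
```

>>> carry_out(
  targets=[
    [[0.001,0,0],0,0],
    [[0,0,0],0,0],
    [[0,0,0],0,0],
  ],
)

```text
time_s: 11.97
tcp_pos: [0.554, -0.0301, 0.0558]
tool_rot: [-3.074, 1.571, -2.67]
contact_force: [-10.0, 0.3, 21.4]
gripper_width: 0.635
```

```bash
python3 - <<'E'
from h import *
plan(.5537,-.0303,.0556,.404+np.pi/2);print(np.round(state()['torque'],2))
a=capture('side');cv2.imwrite('pics/s5.png',cv2.resize(a[150:225,300:380],None,fx=9,fy=8,interpolation=cv2.INTER_CUBIC))
E
```

```text
t 11.97 tcp [ 0.554  -0.0301  0.0558] jaw yaw 1.9756 x axis [-1.e-04 -1.e-04 -1.e+00] q6 -2.075 w 0.635 F [-10.    0.3  21.4]
turn deg 0.04 shift now [ 0.2 -0.1 -0.3] shift after turn [ 0.2 -0.1 -0.3] yaw after 1.9748
[ 0.29  1.51 -0.01]
```

View pics/s5.png

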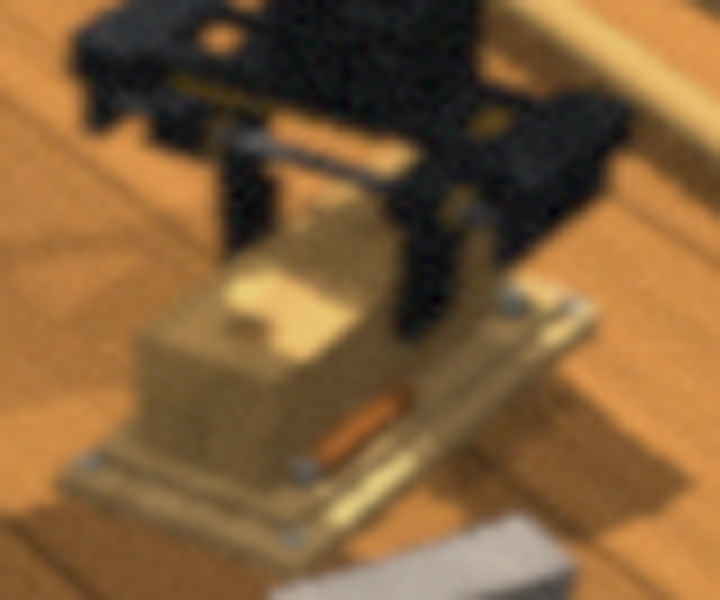

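Board sits flush on the lower half with the bed down. The last 1 mm moved nothing and the push rose from 14 to 21 N, so it is at the stop. Checking that the hold is steady.

>>> carry_out(
  targets=[
    [[0,0,0],0,0],
    [[0,0,0],0,0],
    [[0,0,0],0,0],
    [[0,0,0],0,0],
    [[0,0,0],0,0],
  ],
)

```text
time_s: 12.43
tcp_pos: [0.554, -0.0301, 0.0558]
tool_rot: [-1.961, 1.571, -1.556]
contact_force: [-9.2, 0.6, 20.0]
gripper_width: 0.635
```

```bash
python3 - <<'E'
from h import *
plan(.5537,-.0303,.0556,.404+np.pi/2)
hand_in();print(state()['time_s'])
E
```

```text
t 12.43 tcp [ 0.554  -0.0301  0.0558] jaw yaw 1.9756 x axis [ 0.e+00 -1.e-04 -1.e+00] q6 -2.075 w 0.635 F [-9.2  0.6 20. ]
turn deg 0.05 shift now [ 0.2 -0.  -0.3] shift after turn [ 0.2 -0.  -0.3] yaw after 1.9748
the job is handed in; nothing more can be done
the job is handed in; nothing more can be done
```

I picked up the long pale board and fitted it over both dowels, round end over round end. I pressed it down until the bed was at its stop and handed the job in at 12.4 s, still gripping and pushing.

**Last checks:**
- **Stop reached:** the bed travelled about 10 mm from first contact (TCP 0.066 m to 0.0558 m). A further 1 mm of commanded push moved nothing and raised the force from 14 N to 21 N. It then held at about 20 N.
- **Fit:** the last side view shows the board flush on the lower half. The other boards, the offcut and the stone were not touched.

**What was not clean:**
- **Sideways force:** about 9–10 N remained along -x at the end, probably a dowel rubbing in its hole. I did not relieve it.
- **Joint 6 limit:** after the turn in mid-carry, joint 6 read -2.553 rad, against a limit of -2.55. That difference is within what I took to be sensor noise, but I cannot rule out a real overrun. It read -2.075 at the end.

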